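# Stow star knobs in a sprung carrier and raise its handle

## Task

Fold the carrier's carry handle fully down out of the way, then put every loose black star knob upright, brass end up, into a cup of the carrier, one to a cup, and push each one down with its sprung cup until the spring bolt beside the cup has slid over it and holds it down; never push an empty cup down, unused cups stay up. When all knobs are held down, swing the handle back up and over until it clicks into its end stop, and let go. Leave the tape roll and the small black lever where they lie.

Things in the scene. Friction and masses are not known exactly. Their poses are not given: they have to be found in the camera images.
- carrier: grey plate 190 x 150 mm, fixed on the desk on low feet, top 12 mm high. Origin: centre of its underside. Four cups at x = +-35, y = +-36 mm of this frame. A dark bolt housing 28 mm wide, 49 mm high stands 32 to 56 mm outboard in x of each cup's axis; along y the cups have room beside them for fingers. Upright ears 61 mm high at y = +-76 mm carry the handle.
- handle_hinge (a point): middle of the carry handle's hinge axis, which runs along the carrier's y, 50 mm above the desk. Same axes as the carrier.
- handle_grip (a point): middle of the handle's grip, a round black rubber sleeve 17 mm thick and 90 mm long parallel to the carrier's y, 125 mm from the hinge axis. The handle is a U bail 168 mm wide over its side arms (10 mm thick), outside the cups.
- handle (a joint): carry handle angle, rad. 0: folded flat towards the carrier's +x (grip 50 mm above the desk, 125 mm out from the hinge). It starts up, in its end stop; pi/2 is straight up; the stop is at 1.70, just past upright. It falls back to 0 if let go below about 1.3; a sprung ball holds it there: it takes about 1.5 N at the grip to pass 1.4 either way.
- cup_1_floor (a point): centre of the floor of cup 1, which is at x = -35, y = 36 mm of the carrier. Grey disc 58 mm across, 20 mm thick below this floor, with a round rim on it, 41 mm inside, 47 mm outside, 4 mm high. Floor 52 mm above the desk when up, 37 mm when fully pressed, about 38 mm when latched. z up, axes of the carrier.
- cup_1 (a joint): how far cup 1 is pressed down, m: 0 up, 0.015 at its bottom stop, about 0.0138 when held by its bolt. Spring 3.6 N at the top, about 10.5 N at the bottom. Once the bolt has caught it cannot be freed.
- bolt_1 (a joint): how far the spring bolt of cup 1 has slid inwards, m: 0 while it rests against the side of a raised cup, 0.0045 when it lies over the edge of a pressed cup. It is slow: it starts only when the cup is down by more than 0.0138 and needs about half a second there.
- cup_2_floor (a point): centre of the floor of cup 2, which is at x = -35, y = -36 mm of the carrier. Grey disc 58 mm across, 20 mm thick below this floor, with a round rim on it, 41 mm inside, 47 mm outside, 4 mm high. Floor 52 mm above the desk when up, 37 mm when fully pressed, about 38 mm when latched. z up, axes of the carrier.
- cup_2 (a joint): how far cup 2 is pressed down, m: 0 up, 0.015 at its bottom stop, about 0.0138 when held by its bolt. Spring 3.6 N at the top, about 10.5 N at the bottom. Once the bolt has caught it cannot be freed.
- bolt_2 (a joint): how far the spring bolt of cup 2 has slid inwards, m: 0 while it rests against the side of a raised cup, 0.0045 when it lies over the edge of a pressed cup. It is slow: it starts only when the cup is down by more than 0.0138 and needs about half a second there.
- cup_3_floor (a point): centre of the floor of cup 3, which is at x = 35, y = 36 mm of the carrier. Grey disc 58 mm across, 20 mm thick below this floor, with a round rim on it, 41 mm inside, 47 mm outside, 4 mm high. Floor 52 mm above the desk when up, 37 mm when fully pressed, about 38 mm when latched. z up, axes of the carrier.
- cup_3 (a joint): how far cup 3 is pressed down, m: 0 up, 0.015 at its bottom stop, about 0.0138 when held by its bolt. Spring 3.6 N at the top, about 10.5 N at the bottom. Once the bolt has caught it cannot be freed.
- bolt_3 (a joint): how far the spring bolt of cup 3 has slid inwards, m: 0 while it rests against the side of a raised cup, 0.0045 when it lies over the edge of a pressed cup. It is slow: it starts only when the cup is down by more than 0.0138 and needs about half a second there.
- cup_4_floor (a point): centre of the floor of cup 4, which is at x = 35, y = -36 mm of the carrier. Grey disc 58 mm across, 20 mm thick below this floor, with a round rim on it, 41 mm inside, 47 mm outside, 4 mm high. Floor 52 mm above the desk when up, 37 mm when fully pressed, about 38 mm when latched. z up, axes of the carrier.
- cup_4 (a joint): how far cup 4 is pressed down, m: 0 up, 0.015 at its bottom stop, about 0.0138 when held by its bolt. Spring 3.6 N at the top, about 10.5 N at the bottom. Once the bolt has caught it cannot be freed.
- bolt_4 (a joint): how far the spring bolt of cup 4 has slid inwards, m: 0 while it rests against the side of a raised cup, 0.0045 when it lies over the edge of a pressed cup. It is slow: it starts only when the cup is down by more than 0.0138 and needs about half a second there.
- knob_1: loose black star knob with a brass insert, 33 mm across, body about 28 mm high (30 mm with the insert), 30 g, standing upright on a 2 mm sheet of cardboard on the desk, brass end up. Origin: centre of its underside; z up through the brass insert. It may be absent.
- knob_2: loose black star knob with a brass insert, 33 mm across, body about 28 mm high (30 mm with the insert), 30 g, standing upright on a 2 mm sheet of cardboard on the desk, brass end up. Origin: centre of its underside; z up through the brass insert. It may be absent.
- knob_3: loose black star knob with a brass insert, 33 mm across, body about 28 mm high (30 mm with the insert), 30 g, standing upright on a 2 mm sheet of cardboard on the desk, brass end up. Origin: centre of its underside; z up through the brass insert. It may be absent.
- knob_4: loose black star knob with a brass insert, 33 mm across, body about 28 mm high (30 mm with the insert), 30 g, standing upright on a 2 mm sheet of cardboard on the desk, brass end up. Origin: centre of its underside; z up through the brass insert. It may be absent.
- casting (a point): middle of the top of a small grey casting that is fixed on the desk between the carrier and the knobs: keep the fingers clear of it. It fills a box 48 mm high, about 74 x 56 mm in plan, all of it within 46 mm of this point.
- tape: roll of black tape lying flat, 62 mm across, 19 mm high, to be left alone. Origin: centre of its underside.
- lever: small black pressed-steel lever, 36 x 52 mm, 12 mm high, lying on the desk behind the carrier, to be left alone. Origin: centre of its underside.

How it is judged (in metres and radians):
On the way, in this order (a step that is already met when the one before it is completed fails the run):
1. the carry handle is folded down (value of joint handle below 0.12 rad), for 0.2 s.
2. every knob present stands in a cup that its bolt holds down (((horizontal distance between knob_1 and cup_1_floor below 0.009 m and z of knob_1 in the frame of cup_1_floor between -0.004 and 0.004 m and value of joint cup_1 above 0.0115 m and value of joint bolt_1 above 0.002 m) or (horizontal distance between knob_1 and cup_2_floor below 0.009 m and z of knob_1 in the frame of cup_2_floor between -0.004 and 0.004 m and value of joint cup_2 above 0.0115 m and value of joint bolt_2 above 0.002 m) or (horizontal distance between knob_1 and cup_3_floor below 0.009 m and z of knob_1 in the frame of cup_3_floor between -0.004 and 0.004 m and value of joint cup_3 above 0.0115 m and value of joint bolt_3 above 0.002 m) or (horizontal distance between knob_1 and cup_4_floor below 0.009 m and z of knob_1 in the frame of cup_4_floor between -0.004 and 0.004 m and value of joint cup_4 above 0.0115 m and value of joint bolt_4 above 0.002 m)) and angle between each of knob_1, knob_2, knob_3, knob_4's own z axis and vertical below 0.2 rad and ((horizontal distance between knob_2 and cup_1_floor below 0.009 m and z of knob_2 in the frame of cup_1_floor between -0.004 and 0.004 m and value of joint cup_1 above 0.0115 m and value of joint bolt_1 above 0.002 m) or (horizontal distance between knob_2 and cup_2_floor below 0.009 m and z of knob_2 in the frame of cup_2_floor between -0.004 and 0.004 m and value of joint cup_2 above 0.0115 m and value of joint bolt_2 above 0.002 m) or (horizontal distance between knob_2 and cup_3_floor below 0.009 m and z of knob_2 in the frame of cup_3_floor between -0.004 and 0.004 m and value of joint cup_3 above 0.0115 m and value of joint bolt_3 above 0.002 m) or (horizontal distance between knob_2 and cup_4_floor below 0.009 m and z of knob_2 in the frame of cup_4_floor between -0.004 and 0.004 m and value of joint cup_4 above 0.0115 m and value of joint bolt_4 above 0.002 m)) and ((horizontal distance between knob_3 and cup_1_floor below 0.009 m and z of knob_3 in the frame of cup_1_floor between -0.004 and 0.004 m and value of joint cup_1 above 0.0115 m and value of joint bolt_1 above 0.002 m) or (horizontal distance between knob_3 and cup_2_floor below 0.009 m and z of knob_3 in the frame of cup_2_floor between -0.004 and 0.004 m and value of joint cup_2 above 0.0115 m and value of joint bolt_2 above 0.002 m) or (horizontal distance between knob_3 and cup_3_floor below 0.009 m and z of knob_3 in the frame of cup_3_floor between -0.004 and 0.004 m and value of joint cup_3 above 0.0115 m and value of joint bolt_3 above 0.002 m) or (horizontal distance between knob_3 and cup_4_floor below 0.009 m and z of knob_3 in the frame of cup_4_floor between -0.004 and 0.004 m and value of joint cup_4 above 0.0115 m and value of joint bolt_4 above 0.002 m)) and ((horizontal distance between knob_4 and cup_1_floor below 0.009 m and z of knob_4 in the frame of cup_1_floor between -0.004 and 0.004 m and value of joint cup_1 above 0.0115 m and value of joint bolt_1 above 0.002 m) or (horizontal distance between knob_4 and cup_2_floor below 0.009 m and z of knob_4 in the frame of cup_2_floor between -0.004 and 0.004 m and value of joint cup_2 above 0.0115 m and value of joint bolt_2 above 0.002 m) or (horizontal distance between knob_4 and cup_3_floor below 0.009 m and z of knob_4 in the frame of cup_3_floor between -0.004 and 0.004 m and value of joint cup_3 above 0.0115 m and value of joint bolt_3 above 0.002 m) or (horizontal distance between knob_4 and cup_4_floor below 0.009 m and z of knob_4 in the frame of cup_4_floor between -0.004 and 0.004 m and value of joint cup_4 above 0.0115 m and value of joint bolt_4 above 0.002 m))), for 0.3 s.
3. the carry handle is in its end stop (value of joint handle above 1.6 rad), for 0.2 s.
At the end, for the whole second after the job is handed in: Each knob present stands upright (within 0.2 rad) on the floor of a cup (within 9 mm of its centre), that cup is held down (more than 11.5 mm) with its bolt at least 2 mm over it; cups without a knob are up; the handle is past 1.6 rad, in its end stop; all at rest (all of step 2 and (value of joint cup_1 below 0.004 m or (horizontal distance between knob_1 and cup_1_floor below 0.009 m and z of knob_1 in the frame of cup_1_floor between -0.004 and 0.004 m) or (horizontal distance between knob_2 and cup_1_floor below 0.009 m and z of knob_2 in the frame of cup_1_floor between -0.004 and 0.004 m) or (horizontal distance between knob_3 and cup_1_floor below 0.009 m and z of knob_3 in the frame of cup_1_floor between -0.004 and 0.004 m) or (horizontal distance between knob_4 and cup_1_floor below 0.009 m and z of knob_4 in the frame of cup_1_floor between -0.004 and 0.004 m)) and (value of joint cup_2 below 0.004 m or (horizontal distance between knob_1 and cup_2_floor below 0.009 m and z of knob_1 in the frame of cup_2_floor between -0.004 and 0.004 m) or (horizontal distance between knob_2 and cup_2_floor below 0.009 m and z of knob_2 in the frame of cup_2_floor between -0.004 and 0.004 m) or (horizontal distance between knob_3 and cup_2_floor below 0.009 m and z of knob_3 in the frame of cup_2_floor between -0.004 and 0.004 m) or (horizontal distance between knob_4 and cup_2_floor below 0.009 m and z of knob_4 in the frame of cup_2_floor between -0.004 and 0.004 m)) and (value of joint cup_3 below 0.004 m or (horizontal distance between knob_1 and cup_3_floor below 0.009 m and z of knob_1 in the frame of cup_3_floor between -0.004 and 0.004 m) or (horizontal distance between knob_2 and cup_3_floor below 0.009 m and z of knob_2 in the frame of cup_3_floor between -0.004 and 0.004 m) or (horizontal distance between knob_3 and cup_3_floor below 0.009 m and z of knob_3 in the frame of cup_3_floor between -0.004 and 0.004 m) or (horizontal distance between knob_4 and cup_3_floor below 0.009 m and z of knob_4 in the frame of cup_3_floor between -0.004 and 0.004 m)) and (value of joint cup_4 below 0.004 m or (horizontal distance between knob_1 and cup_4_floor below 0.009 m and z of knob_1 in the frame of cup_4_floor between -0.004 and 0.004 m) or (horizontal distance between knob_2 and cup_4_floor below 0.009 m and z of knob_2 in the frame of cup_4_floor between -0.004 and 0.004 m) or (horizontal distance between knob_3 and cup_4_floor below 0.009 m and z of knob_3 in the frame of cup_4_floor between -0.004 and 0.004 m) or (horizontal distance between knob_4 and cup_4_floor below 0.009 m and z of knob_4 in the frame of cup_4_floor between -0.004 and 0.004 m)) and value of joint handle above 1.6 rad and linear speed of each of knob_1, knob_2, knob_3, knob_4 below 0.02 m/s); the robot touches nothing.
It fails at once if an empty cup is pushed down ((value of joint cup_1 above 0.007 m and velocity of joint cup_1 above 0.004 m/s and horizontal distance between each of knob_1, knob_2, knob_3, knob_4 and cup_1_floor above 0.03 m) or (value of joint cup_2 above 0.007 m and velocity of joint cup_2 above 0.004 m/s and horizontal distance between each of knob_1, knob_2, knob_3, knob_4 and cup_2_floor above 0.03 m) or (value of joint cup_3 above 0.007 m and velocity of joint cup_3 above 0.004 m/s and horizontal distance between each of knob_1, knob_2, knob_3, knob_4 and cup_3_floor above 0.03 m) or (value of joint cup_4 above 0.007 m and velocity of joint cup_4 above 0.004 m/s and horizontal distance between each of knob_1, knob_2, knob_3, knob_4 and cup_4_floor above 0.03 m)).
It fails at once if the tape roll or the lever is moved by more than 30 mm (distance of any of tape, lever from where it was at the start of the episode above 0.03 m).
Of knob_1, knob_2, knob_3, knob_4 only 2 to 4 are there at a start; the rules pass over those that are not, and their reading is None.
At some moment in a run one of knob_1, knob_2, knob_3, knob_4 may be knocked a few centimetres aside while the robot is not near it.
It also fails if it takes over 210 s, if anything falls off the work surface, if the arm or the gripper's body presses on something with over 40 N, if the wrist force passes 120 N, or if a joint passes its speed limit or range.

## Robot

A 7-joint arm with a two-finger parallel gripper is mounted at the origin on the work surface; the furniture and walls round the work are solid. World frame = base frame: x ahead of the robot, y to its left, z up, the work surface at z = 0. Lengths are in mm, angles in rad, forces in N, time in s.
With the tool pointing down it reaches from about 425 to 1025 mm from the base axis. Payload 3.6 kg.
Tool frame: the origin (TCP) lies on the centre line of the jaws, within the pads' length; the fingertips stand ctrl.nose_length ahead of it and the grasp point (between the pads) lies 8 mm behind it (ctrl.nose_length is the distance from the TCP to the fingertips, in mm); z points along the fingers, y is the direction in which the jaws open and shut (so a half turn about z gives the same grasp; the last joint's range is limited). The gripper opens to 85 mm and grips with 20 to 120 N. Pads are 22 mm wide; open, the fingers measure 114 mm over their backs; the gripper's body (76 mm by 85 mm) begins 54 mm behind the grasp point. The pads swing forward as they close: fully open they stand 13 mm farther back than shut.
Start: joints at [1.05, 0.591, 0.048, 1.609, -0.033, 0.943, -0.034], TCP at [300.783, -659.666, 242.302] pointing down, gripper open.
Joint ranges: [-2.69, 2.69], [-0.47, 2.24], [-1.27, 1.36], [0.19, 2.51], [-1.53, 4.68], [0.08, 2.07], [-3.09, 3.09]. Speed limits (rad/s): [2.57, 2.57, 3.14, 3.14, 3.14, 3.14, 3.14].

## Interface

Orientations are given as a 3x3 rotation matrix whose columns are the frame's x, y, z axes.
In Python, from plant import ctrl gives the robot as it stands.
- The arm moves only by the tool drive_tool, never from a script. Its arguments are lists of equal length, an entry for each row: "slide": the shift along the world's x, y, z in mm, a list of three; "delta_rot": the turn, a rotation vector about the world's x, y, z in degrees, a list of three; "hand": the closure, from 0 (fully open) to 1 (shut). In form: {"slide": [[tx, ty, tz], ...], "delta_rot": [[rx, ry, rz], ...], "hand": [hand, ...]}. A call has 1 to 8 rows; each row is the pose to reach, as a shift and turn from the pose commanded when the call began; what a row does not reach only later rows make up. A row lasts 1/8 s, in which the tool goes at most 62.5 mm and 10.7 degrees, less where a joint would pass 70% of its speed; a pose out of reach is approached as far as the arm can. A call with a gripper value outside its range is refused whole. The fingers move at their own pace and stop on an object; "squeeze" is the grip in N (left out, the last holds). Time passes only in rows, so rows that repeat a pose let the fingers close. It gives the time, the measured TCP pose, the force and the opening at its end, in the units of the state.
- ctrl.observe(): the state, without advancing time (a new reading comes with each control period).
- ctrl.camera(name): name is "scene" or "side" or "wrist"; returns the picture (420x560x3 uint8, red, green, blue); there is no depth.
- ctrl.get_calibration(name): a dict with "intrinsics" (3x3 intrinsics, pixels), "D" ([k1, k2, p1, p2, k3] as OpenCV has them; the pictures are not rectified), "extrinsics" (4x4, takes a point from world to camera coordinates); the wrist camera has in their place "T_tool_cam" (4x4, takes a point from camera to tool coordinates, whose origin is the TCP and whose axes are the flange's). Camera axes: x right, y up, looking along -z (the intrinsics and any distortion apply to the point x, -y, -z); pixel columns grow to the right and rows downward; lengths in mm; the calibration is good to about 2 mm. A picture is of the moment at which its call begins: read the wrist's pose just before it. get_calibration takes no time and is no camera call.
- ctrl.sign_off(): hands the job in, once; it reports no verdict.
Trained networks look in the newest picture that a camera, given by its name, has taken for a name from the list of things; names that differ only in an ending like _2 or _b are one class to them, and where a whole thing is asked for, a point or a joint stands for the part that bears it (a point fixed in the world has none). Each returns a list of dicts, best first, with "conf" (0 to 1); they miss things now and then, are a little off and sometimes report something else, mostly with a low value. They report only what shows in the picture. A call takes as long as a camera call.
- ctrl.masks_of(camera, thing): "mask" (420x560 bool, what is visible of it) and "xy" ([column, row] in pixels, amid what is visible of it).
The state is a dict: "clock": time; "joints": joint angles; "joint_vel": joint speeds; "joint_efforts": joint torques, N m; "ee_pos": TCP position; "tcp_rot": TCP orientation; "force": force on the tool from outside, world axes, zero at the start; "wrist_torque": the same for the moment, N m; "gripper_width": finger opening in mm.
Only numpy, scipy, OpenCV 4.12 (cv2) and the standard library are available. Lean on these libraries where they do the work, as an engineer would, in place of code of your own. Each camera call takes 0.05 s, during which the arm holds its last target. There are 200 camera calls.

## Working session

There is one attempt and no reset: what is moved stays moved. The work goes in short steps, Python scripts to look and compute and a tool call to move; the robot and the scene stay as the last step left them, time stands still between calls to the robot, and variables do not carry over. Pictures are saved under pics/ and viewed, about 12 in all and at most 16, crops included, and the job is handed in when it is done.

Besides the shell and the picture viewer there is one more tool, called after "Request:" as name(argument=value, ...) on one line, values as JSON. drive_tool: Moves the arm, as the interface text tells. Its arguments: {"type":"object","properties":{"slide":{"type":"array","items":{"type":"array","items":{"type":"number"}}},"delta_rot":{"type":"array","items":{"type":"array","items":{"type":"number"}}},"hand":{"type":"array","items":{"type":"number"}},"squeeze":{"type":"number"}},"required":["slide","delta_rot","hand"]}

```bash
ls; mkdir -p pics; cat > h.py <<'E'
import numpy as np, cv2
from plant import ctrl
def pose():
    s=ctrl.observe(); return np.array(s["ee_pos"],float),np.array(s["tcp_rot"],float).reshape(3,3)
def cam(name):
    c=ctrl.get_calibration(name); K=np.array(c["intrinsics"],float).reshape(3,3); D=np.array(c["D"],float)
    if name=="wrist":
        p,R=pose(); T=np.eye(4);T[:3,:3]=R;T[:3,3]=p
        E=np.linalg.inv(T@np.array(c["T_tool_cam"],float))
    else: E=np.array(c["extrinsics"],float)
    return K,D,E
def ray2z(name,uv,z,C=None):
    K,D,E=C or cam(name)
    n=cv2.undistortPoints(np.array(uv,float).reshape(-1,1,2),K,D).reshape(-1,2)
    d=np.c_[n[:,0],-n[:,1],-np.ones(len(n))]
    R,t=E[:3,:3],E[:3,3]; o=-R.T@t; w=d@R
    return o+w*((z-o[2])/w[:,2])[:,None]
def proj(name,P,C=None):
    K,D,E=C or cam(name)
    q=np.atleast_2d(P)@E[:3,:3].T+E[:3,3]; q=q*[1,-1,-1]
    return cv2.projectPoints(q,np.zeros(3),np.zeros(3),K,D)[0].reshape(-1,2)
def shot(name,fn=None):
    C=cam(name); im=np.ascontiguousarray(ctrl.camera(name)[:,:,::-1])
    if fn: cv2.imwrite("pics/"+fn,im)
    return im,C
E
python3 - <<'E'
from h import *
s=ctrl.observe(); print(s["clock"],s["ee_pos"],s["force"],s["gripper_width"],ctrl.nose_length); print(np.round(s["tcp_rot"],3))
for n in("scene","side","wrist"):
    im,C=shot(n,n+"0.png"); E=C[2]; print(n,np.round(-E[:3,:3].T@E[:3,3]),np.round(-E[2,:3],2),np.round(C[0][0,0]))
    if n=="wrist": continue
    for t,z in(("knob_1",16),("carrier",12),("handle_grip",150),("casting",48),("tape",10),("lever",6)):
        for r in ctrl.masks_of(n,t):
            print(t,round(r["conf"],2),np.round(r["xy"]),r["mask"].sum(),np.round(ray2z(n,r["xy"],z,C))[0])
a=cv2.imread("pics/scene0.png");b=cv2.imread("pics/side0.png")
E
```

```text
pics
0.0 [ 300.47727582 -658.91619049  241.12962502] [-0.08865125  0.51620114 -0.49308387] 85.57213075127054 11.0
[[ 0.91   0.415 -0.001]
 [ 0.415 -0.91   0.002]
 [-0.    -0.002 -1.   ]]
scene [  10. -452.  472.] [ 0.67  0.57 -0.48] 388.0
knob_1 0.71 [201. 247.] 185 [423. 126.  16.]
knob_1 0.5 [199. 215.] 163 [509. 239.  16.]
carrier 0.71 [282. 268.] 7731 [479. -54.  12.]
handle_grip 0.9 [286. 211.] 1433 [469. -72. 150.]Traceback (most recent call last):
  File "<stdin>", line 7, in <module>
ValueError: it knows: bolt, carrier, cup, cup_1_floor, cup_2_floor, cup_3_floor, cup_4_floor, handle, handle_grip, handle_hinge, knob, lever, tape
```

View pics/scene0.png

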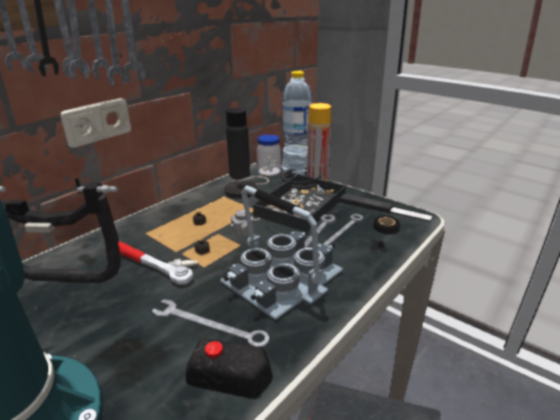

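The scene view shows the carrier near (282,270) with its handle up, two knobs on cardboard at (200,218) and (202,247), the casting behind them at about (240,218), and the tape at (387,223).

```bash
python3 - <<'E'
from h import *
for n in("scene","side"):
    im,C=shot(n,n+"1.png"); E=C[2]; print(n,np.round(-E[:3,:3].T@E[:3,3]),np.round(-E[2,:3],2),np.round(C[0][0,0]))
    for t,z in(("knob",16),("carrier",12),("handle_grip",174),("handle_hinge",50),("cup_1_floor",52),("tape",10),("lever",6)):
        for r in ctrl.masks_of(n,t):
            print(t,round(r["conf"],2),np.round(r["xy"]),r["mask"].sum(),np.round(ray2z(n,r["xy"],z,C))[0])
E
```

```text
scene [  10. -452.  472.] [ 0.67  0.57 -0.48] 388.0
knob 0.71 [198. 215.] 141 [509. 239.  16.]
knob 0.69 [200. 248.] 211 [418. 122.  16.]
carrier 0.81 [283. 270.] 7845 [476. -57.  12.]
carrier 0.6 [278. 244.] 594 [541.   9.  12.]
carrier 0.35 [284. 276.] 756 [462. -71.  12.]
handle_grip 0.94 [286. 209.] 1266 [442. -96. 174.]
handle_grip 0.39 [310. 257.] 519 [ 356. -206.  174.]
handle_grip 0.24 [198. 214.] 142 [340.   5. 174.]
handle_hinge 0.71 [282. 272.] 7303 [432. -93.  50.]
cup_1_floor 0.62 [255. 261.] 625 [425. -34.  52.]
tape 0.92 [384. 224.] 406 [ 769. -127.   10.]
lever 0.75 [282. 277.] 776 [465. -66.   6.]
lever 0.33 [284. 210.] 1229 [678. 108.   6.]
side [ 629. -615.  652.] [-0.05  0.75 -0.66] 434.0
knob 0.57 [255. 182.] 143 [505. 210.  16.]
knob 0.17 [210. 247.] 608 [435. -10.  16.]
carrier 0.72 [219. 265.] 8038 [462. -54.  12.]
handle_grip 0.92 [202. 218.] 1272 [457. -95. 174.]
handle_grip 0.32 [174. 243.] 33 [ 425. -156.  174.]
handle_hinge 0.91 [218. 274.] 7907 [ 475. -108.   50.]
cup_1_floor 0.93 [209. 246.] 629 [445. -42.  52.]
cup_1_floor 0.67 [383. 302.] 740 [ 766. -157.   52.]
cup_1_floor 0.56 [218. 268.] 7887 [472. -97.  52.]
tape 0.58 [381. 309.] 759 [ 771. -141.   10.]
tape 0.42 [239. 248.] 673 [494.  -3.  10.]
lever 0.68 [334. 318.] 242 [ 686. -161.    6.]
```

View pics/side1.png

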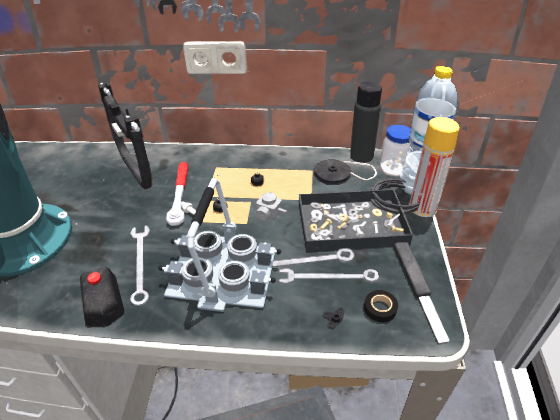

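```bash
python3 - <<'E'
from h import *
from scipy.optimize import least_squares
print(np.round(ctrl.get_calibration("wrist")["T_tool_cam"],3).tolist(), np.round(ctrl.get_calibration("wrist")["intrinsics"]).tolist())
def tri(a,b):
    A,B=cam("scene"),cam("side")
    r=least_squares(lambda p:np.r_[proj("",p,A)[0]-a,proj("",p,B)[0]-b],[480,0,20]); return np.round(r.x),np.round(r.fun,1)
for n,a,b in(("k1",(198.5,217),(257,180)),("k2",(202,247),(218,206)),("grip",(286,210),(203,207)),("cast",(240,217),(268,200)),
  ("c1",(255,257),(208,241)),("c2",(282,241),(242,245)),("c3",(284,272),(196,267)),("c4",(307,256),(235,272))):print(n,*tri(a,b))
E
```

```text
[[0.001, 0.947, 0.32, 83.031], [1.0, -0.0, -0.001, -1.571], [-0.001, 0.32, -0.947, -130.231], [0.0, 0.0, 0.0, 1.0]] [[361.0, 0.0, 279.0], [0.0, 361.0, 207.0], [0.0, 0.0, 1.0]]
k1 [506. 233.  11.] [ 0.8  1.3 -0.1 -1.5]
k2 [428. 127.  11.] [ 0.4  0.6 -0.  -0.7]
grip [455. -77. 169.] [-3.1 -4.9  0.   5.8]
cast [543. 126.  35.] [ 0.4  0.6 -0.  -0.7]
c1 [438. -22.  47.] [ 0.2  0.3  0.  -0.4]
c2 [508. -31.  51.] [ 0.5  0.8  0.  -0.9]
c3 [431. -98.  53.] [-0.1 -0.2 -0.   0.2]
c4 [503. -97.  46.] [ 0.5  0.7  0.  -0.8]
```

Request:
drive_tool(slide=[[10,60,30],[30,120,60],[50,180,90],[70,240,110],[90,300,120],[110,360,130],[130,420,140],[130,460,140]], delta_rot=[[0,0,0],[0,0,0],[0,0,0],[0,0,0],[0,0,0],[0,0,0],[0,0,0],[0,0,0]], hand=[0,0,0,0,0,0,0,0])

```text
clock: 2.0
ee_pos: [431.5, -202.3, 383.1]
tcp_rot: [[0.91, 0.415, 0.003], [0.415, -0.91, -0.001], [0.002, 0.002, -1.0]]
force: [0.0, 0.3, -0.1]
gripper_width: 85.0
```

Request:
drive_tool(slide=[[30,55,10],[60,110,10],[90,160,10],[90,200,10],[90,200,10]], delta_rot=[[0,0,-9],[0,0,-18],[0,0,-28],[0,0,-28],[0,0,-28]], hand=[1,1,1,1,1])

```text
clock: 2.62
ee_pos: [520.5, 1.2, 392.2]
tcp_rot: [[0.999, -0.052, 0.001], [-0.052, -0.999, 0.002], [0.0, -0.002, -1.0]]
force: [-0.0, -0.5, 0.3]
gripper_width: 0.7
```

```bash
cat > look.py <<'E'
from h import *
import sys
im,C=shot("wrist",sys.argv[1]); print(np.round(pose()[0],1),np.round(pose()[1],3).tolist())
for t,z in(("knob",18),("carrier",12),("cup",54),("handle_grip",174),("handle_hinge",50),("tape",10),("lever",6)):
    for r in ctrl.masks_of("wrist",t):
        m=r["mask"].astype(np.uint8); (x,y),rad=cv2.minEnclosingCircle(cv2.findNonZero(m))
        print(t,round(r["conf"],2),np.round(r["xy"]),np.round([x,y,rad]),m.sum(),np.round(ray2z("wrist",[x,y],z,C))[0])
E
python3 look.py w1.png
```

```text
[520.2  -2.1 392.1] [[0.998, -0.056, 0.0], [-0.056, -0.998, 0.0], [0.0, -0.0, -1.0]]
knob 0.65 [201. 212.] [198. 211.  11.] 368 [434. 128.  18.]
knob 0.64 [125. 166.] [123. 166.  13.] 453 [507. 227.  18.]
carrier 0.91 [328. 181.] [344. 181.  95.] 16196 [467. -89.  12.]
cup 0.78 [301. 207.] [303. 209.  21.] 1266 [441. -26.  54.]
cup 0.75 [355. 207.] [354. 210.  21.] 1220 [437. -95.  54.]
cup 0.72 [306. 161.] [305. 160.  22.] 1483 [509. -30.  54.]
cup 0.71 [359. 159.] [358. 161.  22.] 1497 [ 504. -100.   54.]
handle_grip 0.82 [350. 230.] [343. 212.  84.] 3078 [477. -61. 174.]
handle_grip 0.35 [331. 179.] [344. 181.  95.] 15999 [510. -61. 174.]
handle_hinge 0.56 [333. 178.] [344. 180.  95.] 15971 [478. -82.  50.]
tape 0.18 [334. 179.] [344. 182.  94.] 15687 [465. -89.  10.]
lever 0.86 [392.  14.] [393.  12.  19.] 632 [ 688. -153.    6.]
```

View pics/w1.png

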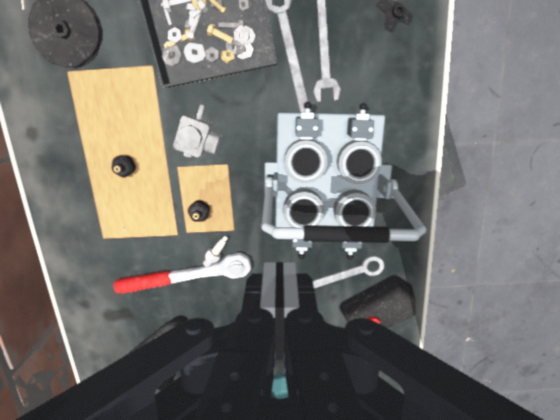

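```bash
python3 - <<'E'
from h import *
C=cam("wrist")
print(np.round(ray2z("",[[305,234],[388,234],[346,234]],174,C)))
print(np.round(ray2z("",[[271,183],[388,183]],55,C)))
print(np.round(ctrl.observe()["joints"],2))
c=np.array([473,-63]);a=-.065;R=np.array([[np.cos(a),-np.sin(a)],[np.sin(a),np.cos(a)]])
for p in((-35,36),(-35,-36),(35,36),(35,-36),(125,0),(0,76),(0,-76)): print(p,np.round(c+R@p,1))
E
```

```text
[[ 454.  -27.  174.]
 [ 448. -114.  174.]
 [ 451.  -70.  174.]]
[[ 480.    9.   55.]
 [ 470. -148.   55.]]
[ 0.12  0.18 -0.23  1.88  0.05  1.08 -1.76]
(-35, 36) [440.4 -24.8]
(-35, -36) [435.7 -96.7]
(35, 36) [510.3 -29.3]
(35, -36) [ 505.6 -101.2]
(125, 0) [597.7 -71.1]
(0, 76) [477.9  12.8]
(0, -76) [ 468.1 -138.8]
```

Request:
drive_tool(slide=[[-40,-20,-30],[-80,-50,-70],[-102,-68,-120],[-102,-68,-170],[-102,-68,-220],[-102,-68,-220]], delta_rot=[[0,0,0],[0,0,0],[0,0,0],[0,0,0],[0,0,0],[0,0,0]], hand=[1,1,1,1,1,1])

```text
clock: 3.78
ee_pos: [415.6, -72.6, 169.7]
tcp_rot: [[0.998, -0.062, -0.008], [-0.062, -0.998, 0.001], [-0.008, -0.0, -1.0]]
force: [-0.2, 0.2, 0.3]
gripper_width: -0.5
```

Request:
drive_tool(slide=[[12,0,0],[24,0,0],[36,0,0],[48,0,0],[60,0,0],[75,0,0],[90,0,0],[105,0,0]], delta_rot=[[0,0,0],[0,0,0],[0,0,0],[0,0,0],[0,0,0],[0,0,0],[0,0,0],[0,0,0]], hand=[1,1,1,1,1,1,1,1])

```text
clock: 4.78
ee_pos: [524.5, -72.2, 171.9]
tcp_rot: [[0.998, -0.061, 0.0], [-0.061, -0.998, 0.0], [0.0, -0.0, -1.0]]
force: [-0.4, -0.2, -0.3]
gripper_width: -0.3
```

Request:
drive_tool(slide=[[0,20,40],[-20,60,40],[-40,100,60],[-40,140,60],[-35,165,50],[-35,165,30],[-35,165,30]], delta_rot=[[0,0,0],[0,0,0],[0,0,0],[0,0,0],[0,0,0],[0,0,0],[0,0,0]], hand=[1,0.5,0.3,0,0,0,0])

```text
clock: 5.65
ee_pos: [487.5, 92.9, 200.9]
tcp_rot: [[0.998, -0.06, -0.003], [-0.06, -0.998, -0.001], [-0.003, 0.001, -1.0]]
force: [-0.1, 0.3, -0.3]
gripper_width: 85.3
```

```bash
python3 look.py w2.png
```

```text
[488.1  92.6 201.6] [[0.998, -0.061, -0.002], [-0.061, -0.998, -0.0], [-0.002, 0.001, -1.0]]
knob 0.89 [250. 238.] [245. 239.  18.] 940 [435. 129.  18.]
knob 0.86 [128. 173.] [127. 168.  20.] 1096 [509. 229.  18.]
carrier 0.95 [455. 167.] [461. 154. 159.] 41594 [503. -70.  12.]
carrier 0.18 [482. 303.] [482. 290.  22.] 229 [ 360. -107.   12.]
cup 0.92 [516. 158.] [516. 158.  42.] 4659 [506. -94.  54.]
cup 0.85 [426. 158.] [431. 158.  40.] 4488 [510. -26.  54.]
cup 0.57 [500. 236.] [500. 238.  38.] 3877 [437. -90.  54.]
handle_grip 0.7 [432.  46.] [460. 123. 137.] 6300 [550.  13. 174.]
handle_grip 0.53 [512. 159.] [516. 156.  42.] 4638 [534. -14. 174.]
handle_grip 0.31 [417. 235.] [419. 236.  36.] 3741 [498.  27. 174.]
handle_hinge 0.7 [458. 165.] [461. 154. 159.] 42025 [511. -51.  50.]
handle_hinge 0.61 [438.  80.] [434.  90.  33.] 412 [561. -27.  50.]
```

View pics/w2.png

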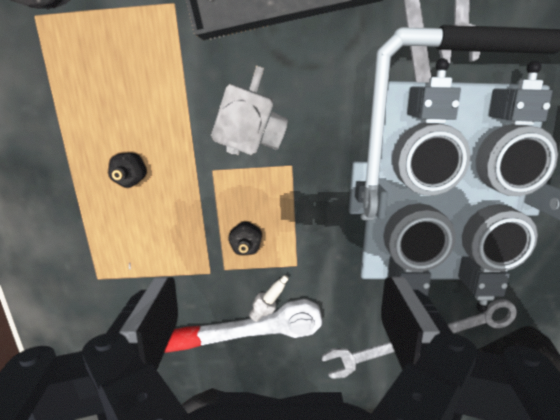

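The handle now lies folded, with its grip at the top (500,38), two knobs sit at (125,170) and (245,238), and the casting is at (245,115).

Request:
drive_tool(slide=[[-25,18,-35],[-53,36,-70],[-53,36,-82],[-53,36,-82]], delta_rot=[[0,0,0],[0,0,0],[0,0,0],[0,0,0]], hand=[0.2,0.2,0.2,0.2])

```text
clock: 6.55
ee_pos: [435.6, 128.6, 119.7]
tcp_rot: [[0.998, -0.061, -0.0], [-0.061, -0.998, -0.0], [-0.0, 0.0, -1.0]]
force: [0.8, 0.5, 0.6]
gripper_width: 68.3
```

```bash
cat > kn.py <<'E'
from h import *
import sys
im,C=shot("wrist",sys.argv[1]); print(np.round(pose()[0],1), round(np.degrees(np.arctan2(*pose()[1][[1,0],0])),2),ctrl.observe()["gripper_width"])
h=cv2.cvtColor(im,cv2.COLOR_BGR2HSV)
for r in ctrl.masks_of("wrist","knob"):
    m=cv2.dilate(r["mask"].astype(np.uint8),np.ones((5,5)))
    (x,y),rad=cv2.minEnclosingCircle(cv2.findNonZero(m))
    b=((h[...,0]>8)&(h[...,0]<35)&(h[...,1]>90)&(h[...,2]>90)&(cv2.erode(m,np.ones((13,13)))>0))
    br=np.argwhere(b)[:,::-1].mean(0) if b.sum()>5 else [x,y]
    print(round(r["conf"],2),"mask",np.round([x,y,rad]),np.round(ray2z("",[x,y],17,C)[0],1),"brass",b.sum(),np.round(br),np.round(ray2z("",br,31,C)[0],1))
E
python3 kn.py k1.png
```

```text
[436.5 128.6 120.3] -3.54 68.76918861417583
0.91 mask [116. 115.  31.] [507.4 228.8  17. ] brass 34 [102. 119.] [506.2 231.8  31. ]
0.81 mask [279. 215.  27.] [433.5 130.   17. ] brass 74 [278. 226.] [431.  130.8  31. ]
```

View pics/k1.png

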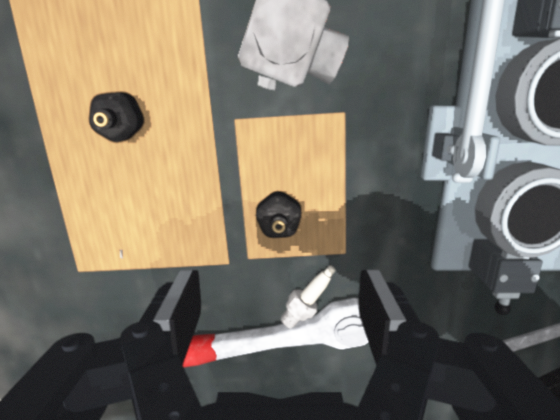

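Request:
drive_tool(slide=[[-5,2,-40],[-5,2,-75],[-5,2,-97],[-5,2,-97],[-5,2,-97],[-5,2,-97],[-5,2,-97],[-5,2,-97]], delta_rot=[[0,0,0],[0,0,0],[0,0,0],[0,0,0],[0,0,0],[0,0,0],[0,0,0],[0,0,0]], hand=[0.2,0.2,0.2,0.2,1,1,1,1], squeeze=40)

```text
clock: 7.65
ee_pos: [431.2, 130.7, 24.4]
tcp_rot: [[0.998, -0.062, 0.003], [-0.062, -0.998, 0.001], [0.003, -0.001, -1.0]]
force: [-0.5, -1.3, 7.4]
gripper_width: 27.7
```

Request:
drive_tool(slide=[[0,0,20],[0,0,60],[10,-20,105],[30,-65,125],[50,-115,125],[79,-160,125],[79,-160,125],[79,-160,125]], delta_rot=[[0,0,0],[0,0,0],[0,0,0],[0,0,0],[0,0,0],[0,0,0],[0,0,0],[0,0,0]], hand=[1,1,1,1,1,1,1,1])

```text
clock: 8.65
ee_pos: [508.6, -29.1, 148.3]
tcp_rot: [[0.998, -0.061, -0.0], [-0.061, -0.998, 0.0], [-0.0, -0.0, -1.0]]
force: [-0.2, 0.4, -0.6]
gripper_width: 27.7
```

```bash
cat > cup.py <<'E'
from h import *
import sys
im,C=shot("wrist",sys.argv[1]); s=ctrl.observe(); print(np.round(pose()[0],1),np.round(s["force"],1),s["gripper_width"])
for t in("cup","knob"):
  for r in ctrl.masks_of("wrist",t):
    m=r["mask"].astype(np.uint8); (x,y),rad=cv2.minEnclosingCircle(cv2.findNonZero(m))
    print(t,round(r["conf"],2),np.round(r["xy"]),np.round([x,y,rad]),m.sum(),np.round(ray2z("",[x,y],54,C))[0],np.round(r["xy"]))
E
python3 cup.py c1.png
```

```text
[508.2 -28.2 148.2] [-1.   0.4 -0.8] 27.848938164231193
cup 0.97 [281. 320.] [281. 314.  33.] 1510 [433. -24.  54.] [281. 320.]
cup 0.59 [285. 209.] [283. 213.  43.] 5149 [511. -30.  54.] [285. 209.]
cup 0.56 [386. 212.] [387. 214.  44.] 5821 [506. -99.  54.] [386. 212.]
knob 0.63 [282. 277.] [280. 277.  39.] 4135 [463. -25.  54.] [282. 277.]
```

View pics/c1.png

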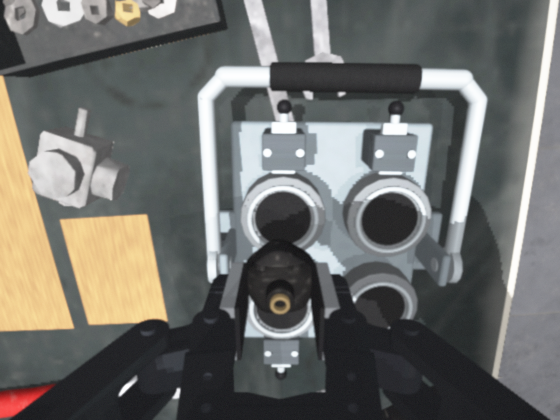

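```bash
python3 - <<'E'
from h import *
C=cam("wrist"); print(pose()[0])
print(np.round(ray2z("",[[279,302]],155.8,C),1)); print(np.round(ray2z("",[[284,215],[388,215]],56,C),1))
im=cv2.imread("pics/c1.png");g=cv2.cvtColor(im,cv2.COLOR_BGR2GRAY)
# inner dark floor of the far cups
for c in((284,217),(388,217)):
    m=np.zeros_like(g);cv2.circle(m,c,48,255,-1)
    b=((g<75)&(m>0)).astype(np.uint8); n,l,st,ce=cv2.connectedComponentsWithStats(b); k=1+st[1:,4].argmax()
    print(st[k],ce[k])
cv2.imwrite("pics/c1crop.png",cv2.resize(im[160:330,220:440],None,fx=3.4,fy=3.4,interpolation=cv2.INTER_CUBIC))
E
```

```text
[508.23193616 -27.65840469 148.10816653]
[[509.9 -26.2 155.8]]
[[510.1 -29.5  56. ]
 [506.2 -97.7  56. ]]
[ 254  193   57   73 3106] [282.46812621 228.34159691]
[ 362  194   55   51 2210] [388.99095023 218.84751131]
```

View pics/c1crop.png

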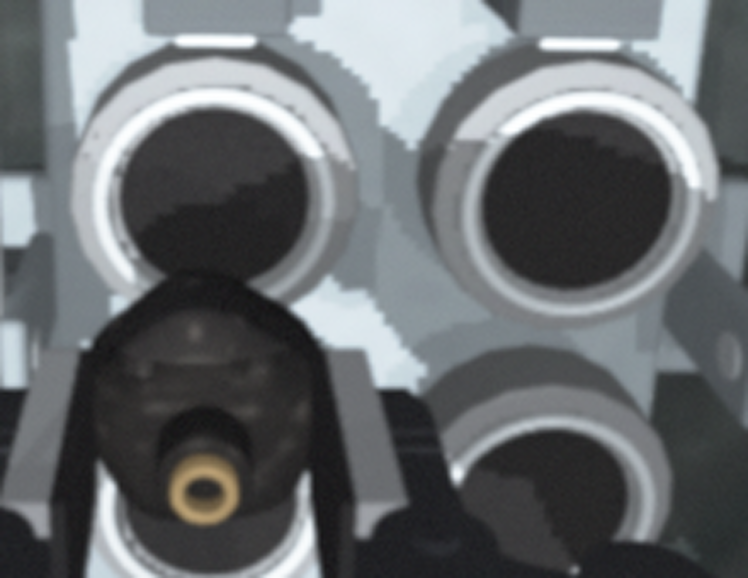

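Request:
drive_tool(slide=[[-1,-1.5,-30],[-1,-1.5,-55],[-1,-1.5,-66],[-1,-1.5,-72],[-1,-1.5,-77],[-1,-1.5,-77]], delta_rot=[[0,0,0],[0,0,0],[0,0,0],[0,0,0],[0,0,0],[0,0,0]], hand=[1,1,1,1,1,1])

```text
clock: 9.55
ee_pos: [508.3, -30.1, 71.4]
tcp_rot: [[0.998, -0.06, 0.001], [-0.06, -0.998, 0.001], [0.001, -0.001, -1.0]]
force: [-0.8, 2.1, 1.6]
gripper_width: 27.8
```

Request:
drive_tool(slide=[[0,0,-3],[0,0,-6]], delta_rot=[[0,0,0],[0,0,0]], hand=[1,1])

```text
clock: 9.8
ee_pos: [508.4, -30.2, 65.9]
tcp_rot: [[0.998, -0.06, 0.001], [-0.06, -0.998, 0.0], [0.001, -0.001, -1.0]]
force: [-1.5, 2.3, 7.5]
gripper_width: 27.9
```

```bash
python3 cup.py c2.png
```

```text
[508.4 -30.1  65.7] [-1.5  1.4  6.5] 27.79664298263034
cup 0.96 [431. 270.] [432. 268.  66.] 11990 [510. -97.  54.] [431. 270.]
cup 0.88 [279. 361.] [279. 373.  48.] 5175 [456. -26.  54.] [279. 361.]
cup 0.69 [390. 408.] [408. 402.  30.] 370 [433. -91.  54.] [390. 408.]
cup 0.61 [283. 238.] [282. 263.  60.] 4505 [517. -30.  54.] [283. 238.]
knob 0.59 [282. 277.] [280. 277.  39.] 4105 [510. -29.  54.] [282. 277.]
```

View pics/c2.png

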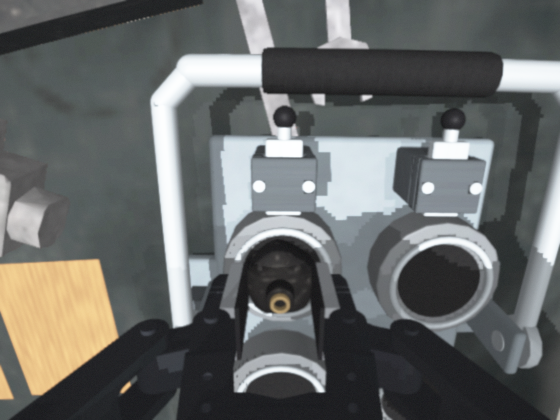

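The knob sits inside the rim of cup 3 (280,275), with the cup partly pressed.

Request:
drive_tool(slide=[[0,0,-3],[0,0,-6],[0,0,-7.5],[0,0,-8.5],[0,0,-8.5],[0,0,-8.5],[0,0,-8.5],[0,0,-8.5]], delta_rot=[[0,0,0],[0,0,0],[0,0,0],[0,0,0],[0,0,0],[0,0,0],[0,0,0],[0,0,0]], hand=[1,1,1,1,1,1,1,1])

```text
clock: 10.95
ee_pos: [508.5, -30.2, 59.1]
tcp_rot: [[0.998, -0.06, 0.002], [-0.06, -0.998, -0.0], [0.002, 0.0, -1.0]]
force: [-4.5, 1.9, 23.2]
gripper_width: 27.7
```

Request:
drive_tool(slide=[[0,0,0],[0,0,0],[0,0,0],[0,0,1],[0,0,2],[0,0,3],[0,0,3],[0,0,3]], delta_rot=[[0,0,0],[0,0,0],[0,0,0],[0,0,0],[0,0,0],[0,0,0],[0,0,0],[0,0,0]], hand=[1,1,1,1,0.5,0.45,0.45,0.45])

```text
clock: 11.95
ee_pos: [508.1, -31.0, 59.3]
tcp_rot: [[0.998, -0.061, -0.0], [-0.061, -0.998, -0.0], [-0.0, 0.0, -1.0]]
force: [0.2, 0.1, -0.0]
gripper_width: 47.1
```

Request:
drive_tool(slide=[[0,0,15],[0,0,40],[0,0,80],[0,30,100],[-10,80,100],[-15,130,100],[-10,180,95],[-10,180,95]], delta_rot=[[0,0,0],[0,0,0],[0,0,0],[0,0,0],[0,0,0],[0,0,0],[0,0,0],[0,0,0]], hand=[0.45,0.45,0.45,0.3,0.2,0.2,0.2,0.2])

```text
clock: 12.95
ee_pos: [498.5, 155.0, 155.6]
tcp_rot: [[0.999, -0.052, 0.002], [-0.052, -0.999, 0.004], [0.002, -0.004, -1.0]]
force: [-0.9, 0.1, 0.1]
gripper_width: 68.2
```

```bash
python3 kn.py k2.png; python3 - <<'E'
from h import *
im,C=shot("side","s2.png"); cv2.imwrite("pics/s2c.png",cv2.resize(im[140:340,120:400],None,fx=2.8,fy=2.8,interpolation=cv2.INTER_CUBIC))
E
```

```text
[498.1 151.6 155.3] -3.22 68.43733287632638
0.93 mask [541. 182.  29.] [500.6 -48.4  17. ] brass 2 [541. 182.] [504.8 -38.   31. ]
0.9 mask [184. 190.  25.] [508.7 230.4  17. ] brass 28 [178. 198.] [506.7 231.3  31. ]
0.21 mask [546. 114.  38.] [553.1 -43.5  17. ] brass 0 [546. 114.] [554.5 -33.4  31. ]
```

View pics/s2c.png

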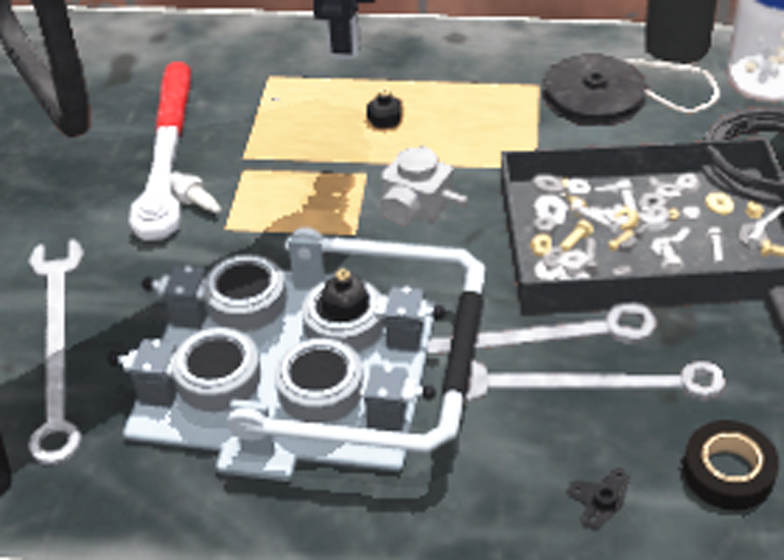

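Knob 1 sits low in cup 3 at (345,295), and the second knob waits on the larger cardboard at (385,108). The other cups are up.

Request:
drive_tool(slide=[[4,40,-20],[9,79,-40],[9,79,-85],[9,79,-120],[9,79,-132],[9,79,-132],[9,79,-132]], delta_rot=[[0,0,0],[0,0,0],[0,0,0],[0,0,0],[0,0,0],[0,0,0],[0,0,0]], hand=[0.2,0.2,0.2,0.2,0.2,0.2,0.2])

```text
clock: 13.98
ee_pos: [508.2, 228.0, 23.8]
tcp_rot: [[0.998, -0.062, 0.002], [-0.062, -0.998, 0.001], [0.002, -0.001, -1.0]]
force: [1.1, 0.9, 0.7]
gripper_width: 68.4
```

Request:
drive_tool(slide=[[0,0,0],[0,0,0],[0,0,0],[0,0,0],[0,0,0],[0,0,0]], delta_rot=[[0,0,0],[0,0,0],[0,0,0],[0,0,0],[0,0,0],[0,0,0]], hand=[1,1,1,1,1,1])

```text
clock: 14.72
ee_pos: [507.7, 228.7, 23.7]
tcp_rot: [[0.998, -0.061, 0.002], [-0.061, -0.998, 0.001], [0.001, -0.001, -1.0]]
force: [-0.8, -0.5, 6.6]
gripper_width: 28.5
```

Request:
drive_tool(slide=[[0,0,40],[0,0,95],[0,-50,124],[0,-108,124],[0,-166,124],[0,-224,124],[-2,-280,124],[-4,-330,124]], delta_rot=[[0,0,0],[0,0,0],[0,0,0],[0,0,0],[0,0,0],[0,0,0],[0,0,0],[0,0,0]], hand=[1,1,1,1,1,1,1,1])

```text
clock: 15.72
ee_pos: [502.8, -104.1, 146.8]
tcp_rot: [[0.998, -0.062, 0.0], [-0.062, -0.998, -0.0], [0.0, 0.0, -1.0]]
force: [1.1, -0.4, -0.9]
gripper_width: 28.1
```

Request:
drive_tool(slide=[[0,0,0],[0,0,0]], delta_rot=[[0,0,0],[0,0,0]], hand=[1,1])

```text
clock: 15.98
ee_pos: [503.1, -101.4, 146.6]
tcp_rot: [[0.998, -0.061, 0.0], [-0.061, -0.998, 0.001], [0.0, -0.001, -1.0]]
force: [0.2, 1.1, -0.5]
gripper_width: 28.1
```

```bash
python3 cup.py c3.png; python3 - <<'E'
from h import *
im=cv2.imread("pics/c3.png"); cv2.imwrite("pics/c3crop.png",cv2.resize(im[140:340,150:430],None,fx=2.8,fy=2.8,interpolation=cv2.INTER_CUBIC))
E
```

```text
[ 503.2 -100.4  146.6] [-1.   0.2 -0.7] 28.173258621095503
cup 0.88 [284. 325.] [280. 315.  34.] 1529 [428. -96.  54.] [284. 325.]
cup 0.8 [178. 290.] [182. 294.  40.] 3288 [450. -27.  54.] [178. 290.]
cup 0.75 [279. 211.] [282. 214.  43.] 5267 [ 506. -102.   54.] [279. 211.]
cup 0.65 [200. 201.] [182. 205.  42.] 3040 [515. -37.  54.] [200. 201.]
knob 0.95 [174. 212.] [173. 210.  27.] 1982 [513. -31.  54.] [174. 212.]
knob 0.59 [278. 282.] [279. 281.  39.] 4187 [456. -97.  54.] [278. 282.]
knob 0.25 [218.  87.] [226. 174. 167.] 13051 [535. -68.  54.] [218.  87.]
```

View pics/c3crop.png

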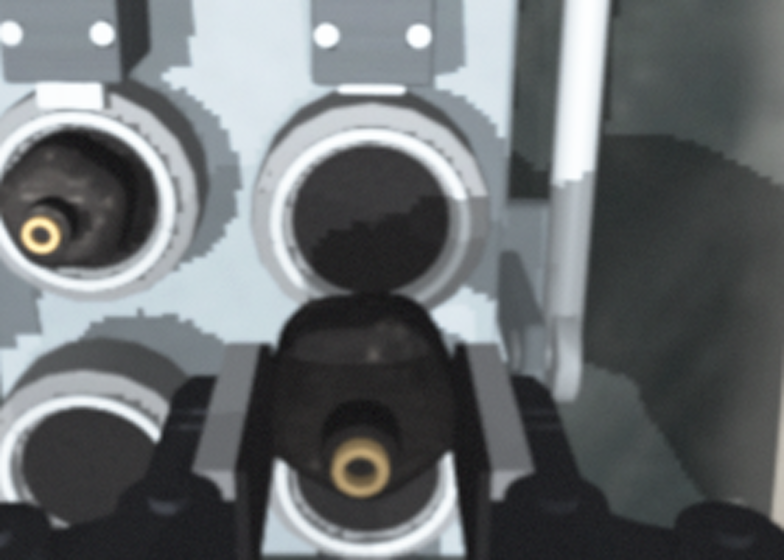

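Knob 1's bolt tongue now overlaps its cup at (70,95). The held knob (brass at 360,467) lines up with empty cup 4, whose rim is centred at (370,222).

Request:
drive_tool(slide=[[-1,-2,-30],[-1,-2,-55],[-1,-2,-66],[-1,-2,-71],[-1,-2,-75],[-1,-2,-78],[-1,-2,-80],[-1,-2,-80]], delta_rot=[[0,0,0],[0,0,0],[0,0,0],[0,0,0],[0,0,0],[0,0,0],[0,0,0],[0,0,0]], hand=[1,1,1,1,1,1,1,1])

```text
clock: 17.12
ee_pos: [502.5, -103.1, 67.5]
tcp_rot: [[0.998, -0.06, 0.001], [-0.06, -0.998, 0.0], [0.001, -0.0, -1.0]]
force: [-0.3, 2.2, 5.7]
gripper_width: 28.3
```

```bash
python3 - <<'E'
from h import *
im,C=shot("wrist","c4.png"); cv2.imwrite("pics/c4crop.png",cv2.resize(im[180:380,150:430],None,fx=2.8,fy=2.8,interpolation=cv2.INTER_CUBIC))
E
```

```text
(no output)
```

View pics/c4crop.png

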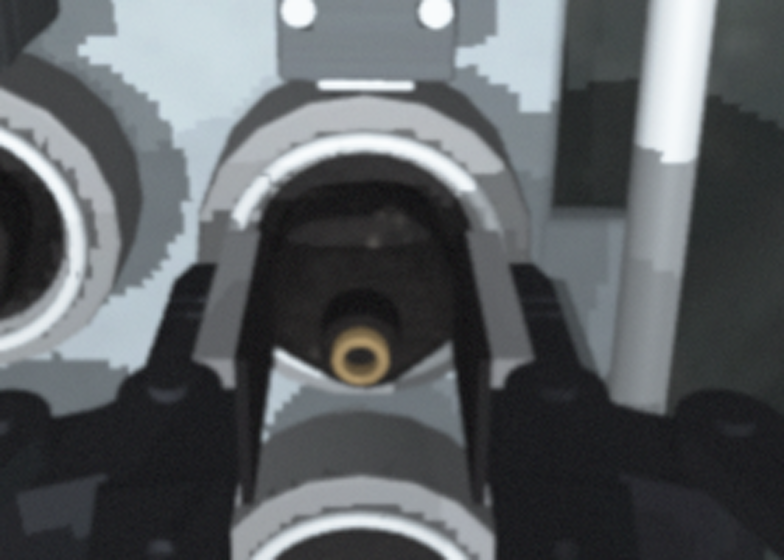

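The knob is inside the rim of cup 4 (365,250), and the force matches the cup being about 6 mm down.

Request:
drive_tool(slide=[[0,0,-3],[0,0,-6],[0,0,-9],[0,0,-10],[0,0,-10],[0,0,-10],[0,0,-10],[0,0,-10]], delta_rot=[[0,0,0],[0,0,0],[0,0,0],[0,0,0],[0,0,0],[0,0,0],[0,0,0],[0,0,0]], hand=[1,1,1,1,1,1,1,1])

```text
clock: 18.18
ee_pos: [502.5, -103.2, 58.5]
tcp_rot: [[0.998, -0.06, 0.001], [-0.06, -0.998, -0.0], [0.001, 0.0, -1.0]]
force: [-3.6, 2.0, 15.9]
gripper_width: 28.5
```

Request:
drive_tool(slide=[[0,0,0],[0,0,0],[0,0,0],[0,0,1],[0,0,2],[0,0,3],[0,0,3],[0,0,3]], delta_rot=[[0,0,0],[0,0,0],[0,0,0],[0,0,0],[0,0,0],[0,0,0],[0,0,0],[0,0,0]], hand=[1,1,1,1,0.5,0.45,0.45,0.45])

```text
clock: 19.18
ee_pos: [502.2, -103.9, 59.3]
tcp_rot: [[0.998, -0.061, -0.0], [-0.061, -0.998, -0.0], [-0.0, 0.0, -1.0]]
force: [0.9, -0.5, 0.5]
gripper_width: 47.0
```

Request:
drive_tool(slide=[[0,0,15],[0,0,40],[0,0,80],[0,0,110],[0,0,110]], delta_rot=[[0,0,0],[0,0,0],[0,0,0],[0,0,0],[0,0,0]], hand=[0.45,0.45,0.45,0.45,0.45])

```text
clock: 19.8
ee_pos: [504.0, -104.1, 172.5]
tcp_rot: [[0.998, -0.061, 0.006], [-0.061, -0.998, -0.001], [0.006, 0.001, -1.0]]
force: [0.3, -0.4, -0.1]
gripper_width: 46.9
```

```bash
python3 cup.py c5.png; python3 -c "
from h import *
print(np.round(ctrl.observe()['joints'],2))"
```

```text
[ 502.8 -104.   171. ] [-0.4  0.1 -0.6] 46.65031177939861
cup 0.85 [176. 270.] [190. 284.  37.] 2189 [444. -29.  54.] [176. 270.]
cup 0.64 [202. 195.] [187. 198.  39.] 2621 [515. -37.  54.] [202. 195.]
cup 0.57 [280. 284.] [278. 286.  38.] 4152 [439. -98.  54.] [280. 284.]
knob 0.89 [179. 204.] [179. 202.  24.] 1584 [512. -31.  54.] [179. 204.]
knob 0.81 [278. 208.] [279. 208.  22.] 1392 [ 503. -102.   54.] [278. 208.]
[ 0.32  0.45 -0.27  2.14  0.21  0.59 -1.73]
```

View pics/c5.png

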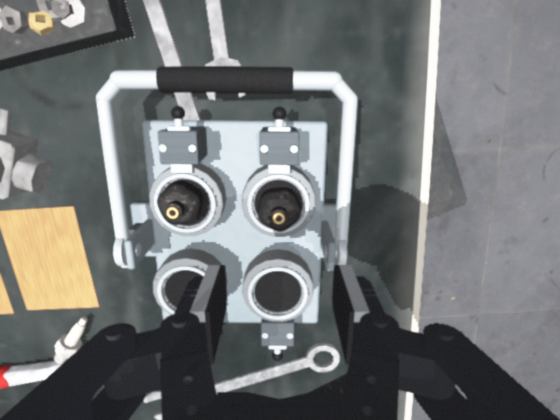

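Both knobs (180,205) and (279,208) are low with bolt tongues extended over their cups, cups 1 and 2 are up, and the handle grip is at about (226,80).

```bash
python3 - <<'E'
from h import *
C=cam("wrist"); print(pose()[0], np.round(ray2z("",[[158,79],[292,81],[225,80]],52,C),1))
E
```

```text
[ 501.49687057 -103.85282994  169.26766982] [[ 593.1  -29.    52. ]
 [ 586.3 -115.9   52. ]
 [ 589.6  -72.5   52. ]]
```

Request:
drive_tool(slide=[[12,4,10],[24,8,10],[36,12,10],[48,16,10],[60,20,10],[72,24,10],[84,28,10],[94,32,10]], delta_rot=[[0,0,10],[0,0,20],[0,0,30],[0,0,40],[0,0,50],[0,0,60],[0,0,70],[0,0,80]], hand=[0.55,0.55,0.55,0.55,0.55,0.55,0.55,0.55])

```text
clock: 20.95
ee_pos: [595.6, -71.6, 177.8]
tcp_rot: [[0.227, 0.974, -0.003], [0.974, -0.227, 0.001], [-0.0, -0.003, -1.0]]
force: [-0.9, 0.0, -0.1]
gripper_width: 38.4
```

Request:
drive_tool(slide=[[0,0,-30],[0,0,-30],[0,0,-30]], delta_rot=[[0,0,10],[0,0,10],[0,0,10]], hand=[0.55,0.55,0.55])

```text
clock: 21.32
ee_pos: [595.8, -71.7, 149.1]
tcp_rot: [[0.063, 0.998, -0.001], [0.998, -0.063, 0.0], [0.0, -0.001, -1.0]]
force: [0.3, -0.8, 0.0]
gripper_width: 38.2
```

```bash
python3 - <<'E'
from h import *
im,C=shot("wrist","g1.png"); print(pose()[0],ctrl.observe()["gripper_width"])
for r in ctrl.masks_of("wrist","handle_grip"): print(r["conf"],r["xy"],r["mask"].sum(),ray2z("",r["xy"],52,C))
E
```

```text
[596.2508303  -71.65154848 149.75395632] 38.31443247022498
0.78 [264.1, 152.4] 9979 [[588.88008652 -27.33849594  52.        ]]
```

View pics/g1.png

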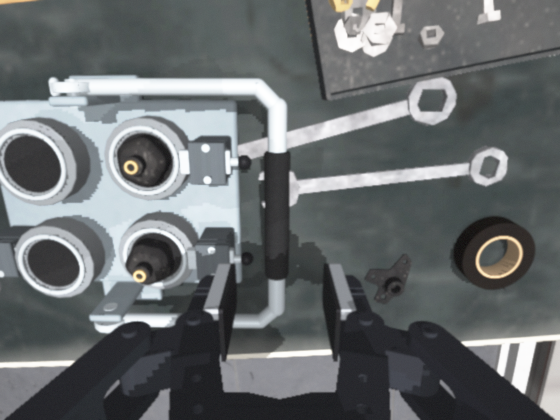

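The sleeve spans (279,152) to (277,277) and lies between the jaws. The knobs stay seated at (140,165) and (150,268).

Request:
drive_tool(slide=[[-2,0,-40],[-2,0,-75],[-2,0,-95],[-2,0,-107],[-2,0,-107]], delta_rot=[[0,0,0],[0,0,0],[0,0,0],[0,0,0],[0,0,0]], hand=[0.55,0.55,0.55,0.55,0.55])

```text
clock: 22.05
ee_pos: [594.3, -71.7, 42.5]
tcp_rot: [[0.061, 0.998, -0.0], [0.998, -0.061, -0.0], [-0.0, -0.0, -1.0]]
force: [-0.1, -0.8, -0.4]
gripper_width: 38.4
```

Request:
drive_tool(slide=[[0,0,0],[0,0,0],[0,0,0],[0,0,0],[0,0,0],[0,0,0]], delta_rot=[[0,0,0],[0,0,0],[0,0,0],[0,0,0],[0,0,0],[0,0,0]], hand=[0.75,0.9,1,1,1,1], squeeze=25)

```text
clock: 22.8
ee_pos: [593.9, -71.6, 43.5]
tcp_rot: [[0.061, 0.998, -0.0], [0.998, -0.061, -0.0], [-0.0, -0.0, -1.0]]
force: [-3.6, 0.4, 5.8]
gripper_width: 16.1
```

Request:
drive_tool(slide=[[-0.6,0,12.5],[-2.5,0.2,24.8],[-5.6,0.4,36.9],[-9.9,0.6,48.7]], delta_rot=[[0,0,0],[0,0,0],[0,0,0],[0,0,0]], hand=[1,1,1,1])

```text
clock: 23.3
ee_pos: [585.1, -71.0, 92.4]
tcp_rot: [[0.061, 0.998, 0.003], [0.998, -0.061, 0.001], [0.001, 0.003, -1.0]]
force: [0.6, 1.5, -4.1]
gripper_width: 16.0
```

Request:
drive_tool(slide=[[-5.4,0.4,11.2],[-11.9,0.8,21.9],[-19.5,1.3,31.8],[-28,1.9,41],[-37.4,2.5,49.2],[-47.6,3.1,56.5],[-58.4,3.9,62.7],[-69.8,4.6,67.8]], delta_rot=[[0,0,0],[0,0,0],[0,0,0],[0,0,0],[0,0,0],[0,0,0],[0,0,0],[0,0,0]], hand=[1,1,1,1,1,1,1,1])

```text
clock: 24.3
ee_pos: [523.0, -66.6, 163.8]
tcp_rot: [[0.061, 0.998, 0.018], [0.998, -0.061, 0.0], [0.001, 0.018, -1.0]]
force: [7.8, -2.3, 7.9]
gripper_width: 15.6
```

Request:
drive_tool(slide=[[0,0,0],[0,0,0]], delta_rot=[[0,0,0],[0,0,0]], hand=[1,1])

```text
clock: 24.55
ee_pos: [522.1, -66.6, 163.8]
tcp_rot: [[0.061, 0.998, 0.016], [0.998, -0.061, -0.001], [0.0, 0.016, -1.0]]
force: [8.0, -1.2, 14.3]
gripper_width: 16.2
```

```bash
python3 - <<'E'
from h import *
im,C=shot("side","s3.png"); cv2.imwrite("pics/s3c.png",cv2.resize(im[100:340,100:380],None,fx=2.4,fy=2.4,interpolation=cv2.INTER_CUBIC))
s=ctrl.observe();print(np.round(s["joints"],2),s["force"],s["ee_pos"])
E
```

```text
[ 0.55  0.54 -0.69  2.11  0.56  0.66 -0.58] [ 7.66039602 -0.86797068 15.04627992] [522.21087507 -66.57132785 163.79556684]
```

View pics/s3c.png

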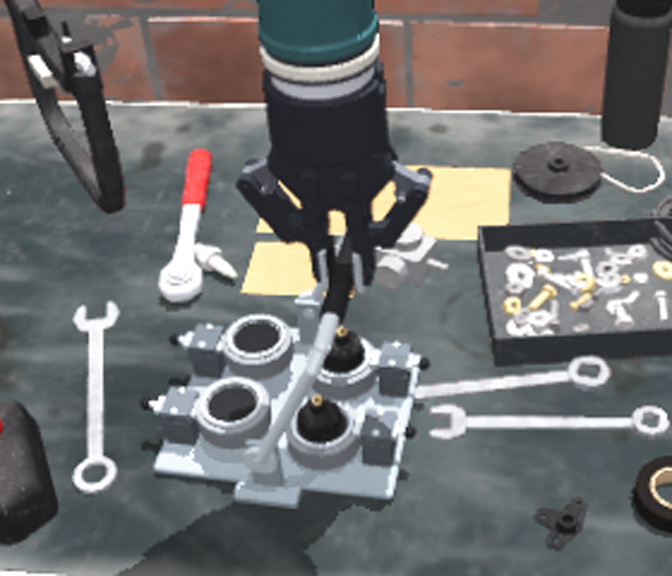

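Request:
drive_tool(slide=[[0,0,6],[-8,0.5,9],[-16,1,11],[-24,1.6,13]], delta_rot=[[0,0,0],[0,0,0],[0,0,0],[0,0,0]], hand=[1,1,1,1])

```text
clock: 25.1
ee_pos: [493.9, -64.7, 174.4]
tcp_rot: [[0.061, 0.998, 0.008], [0.998, -0.061, 0.0], [0.001, 0.008, -1.0]]
force: [4.8, -0.9, 5.2]
gripper_width: 15.9
```

Forces are falling; continuing to the stop.

Request:
drive_tool(slide=[[-10,0.6,1],[-20,1.2,1.5],[-30,1.9,1],[-38,2.5,1],[-38,2.5,1]], delta_rot=[[0,0,0],[0,0,0],[0,0,0],[0,0,0],[0,0,0]], hand=[1,1,1,1,1])

```text
clock: 25.72
ee_pos: [453.0, -61.9, 173.7]
tcp_rot: [[0.06, 0.998, 0.002], [0.998, -0.06, 0.0], [0.001, 0.002, -1.0]]
force: [2.2, 2.0, 5.0]
gripper_width: 15.7
```

Request:
drive_tool(slide=[[-3,0,0],[-6,0.4,0],[-6,0.4,0]], delta_rot=[[0,0,0],[0,0,0],[0,0,0]], hand=[1,1,1])

```text
clock: 26.1
ee_pos: [452.7, -61.8, 173.9]
tcp_rot: [[0.061, 0.998, 0.013], [0.998, -0.061, 0.003], [0.004, 0.012, -1.0]]
force: [13.5, 0.8, -7.2]
gripper_width: 16.4
```

Request:
drive_tool(slide=[[4,0,0],[5,0,0],[5,0,0],[5,0,0],[5,0,0],[5,0,0]], delta_rot=[[0,0,0],[0,0,0],[0,0,0],[0,0,0],[0,0,0],[0,0,0]], hand=[1,1,0.7,0.5,0.45,0.45])

```text
clock: 26.85
ee_pos: [450.6, -62.3, 172.7]
tcp_rot: [[0.061, 0.998, -0.002], [0.998, -0.061, -0.0], [-0.0, -0.002, -1.0]]
force: [0.1, 0.6, 0.9]
gripper_width: 47.1
```

Request:
drive_tool(slide=[[0,0,15],[0,0,40],[0,0,80],[0,0,130],[30,0,170],[70,20,180],[100,60,180],[100,60,180]], delta_rot=[[0,0,0],[0,0,0],[0,0,0],[0,0,0],[0,0,0],[0,0,0],[0,0,0],[0,0,0]], hand=[0.45,0.45,0.45,0.45,0.45,0.45,0.45,0.45])

```text
clock: 27.85
ee_pos: [553.1, 2.6, 354.7]
tcp_rot: [[0.054, 0.999, 0.003], [0.999, -0.054, 0.004], [0.004, 0.003, -1.0]]
force: [-1.1, 0.2, 0.1]
gripper_width: 47.0
```

```bash
python3 - <<'E'
from h import *
im,C=shot("side","s4.png"); a=im[120:340,100:380]
im2,C2=shot("wrist","w4.png")
cv2.imwrite("pics/fin.png",np.hstack([cv2.resize(a,(400,314)),cv2.resize(im2,(400,314))]))
print(pose()[0])
E
```

```text
[551.04844887  -1.52941641 353.4641072 ]
```

View pics/fin.png

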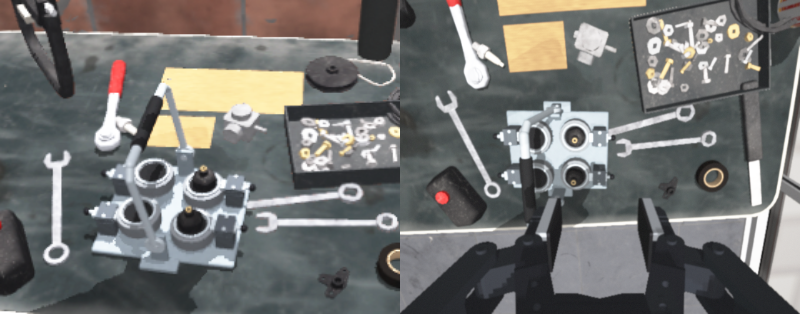

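The handle is up past vertical, both knobs are down in cups 3 and 4, and cups 1 and 2 are raised. I'll compare the grip's position with the first picture, then hand in.

```bash
python3 - <<'E'
from h import *
shot("side","s5.png"); print([(r["conf"],np.round(r["xy"])) for r in ctrl.masks_of("side","handle_grip")][:1], "initial 202,218")
a=cv2.imread("pics/side1.png");b=cv2.imread("pics/s5.png")
print(cv2.absdiff(a,b)[175:225,185:225].mean(), cv2.absdiff(a,b)[300:315,300:330].mean())
ctrl.sign_off()
E
```

```text
[(0.59, array([202., 221.]))] initial 202,218
13.122666666666667 2.7933333333333334
the job is handed in; nothing more can be done
```

I folded the handle down and put both knobs present upright into cups 3 and 4. I pressed each to the bottom stop (23 N and 16 N) and held it there until its bolt came across. I then swung the handle back up to its end stop, let go, and handed the job in at about 28 s.

**Last checks:**
- **Cups:** After the second press, both knobs were upright and low, with the bolt tongues over their cups. The final pictures still show them down and cups 1 and 2 up.
- **Handle:** It stopped moving at the end stop under 13.5 N. After I let go, the grip stood within about 3 px of where it started in the side view (202,221 against 202,218). I took that as the end stop. The same patch of picture still differed somewhat from the first one (mean 13 grey levels).
- **Rest of the scene:** The tape roll and lever were not touched, and the gripper was clear at the end.

While lifting the handle, the arc I commanded ran a few millimetres inside the true one, which put up to about 15 N on the wrist. I corrected it by raising the path.

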